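# Reset the chilled-water valve of a cooling slab and hold it at two turns

## Robot

A 6-joint arm with a two-finger parallel gripper is mounted at the origin on the work surface. World frame = base frame: x ahead of the robot, y to its left, z up, the work surface at z = 0. Lengths are in m, angles in rad, forces in N, time in s.
With the tool pointing down it reaches from about 0.35 to 0.775 m from the base axis. Payload 7.3 kg.
Tool frame: the origin (TCP) lies on the mounting face of the last link; the fingertips stand 178 mm ahead of it and the grasp point (between the pads) lies 159 mm ahead of it (robot.grip_depth is the distance from the TCP to the grasp point, in m); z points along the fingers, y is the line along which they close (so a half turn about z gives the same grasp; the last joint's range is limited). The gripper opens to 92 mm and grips with 3 to 60 N. Pads are 19 mm wide; open, the fingers measure 130 mm over their backs; the gripper's body (75 mm by 190 mm) begins 47 mm behind the grasp point.
Start: joints at [-1.256, 0.342, 1.524, -0, 1.275, -0.146], TCP at [0.233, -0.47, 0.405] pointing down, gripper open.
Joint ranges: [-2.53, 2.53], [-0.77, 2.02], [0.04, 2.7], [-1, 4.14], [0.28, 2.66], [-3.11, 3.11]. Speed limits (rad/s): [2.57, 2.57, 3.14, 3.14, 3.14, 3.14].

## Interface

Orientations are given as [roll, pitch, yaw] about the fixed x, y, z axes, in that order (R = Rz(yaw) Ry(pitch) Rx(roll)).
In Python, from cell import observe, cams, robot, models gives the robot as it stands.
- The arm moves only by the shell command python3 -m jog 'ROWS' [FORCE]. ROWS is JSON, a list of rows, each a list of 3 entries, a list of its own where there are three numbers: the shift along the tool's x, y, z each as a share of 0.4 m, from -1 to 1, then the turn about the tool's z as a share of pi rad, from -1 to 1, then the closure, from 0 (fully open) to 1 (shut). In form: [[[x, y, z], turn, jaw], ...]. A call has 1 to 12 rows; each row is the pose to reach, as a shift and turn from the pose commanded when the call began, along the tool's axes at that moment, turning the shorter way round; what a row does not reach only later rows make up. A row lasts 1/8 s, in which the tool goes at most 62.5 mm and 10.7 degrees, less where a joint would pass 70% of its speed; a pose out of reach is approached as far as the arm can. A call with a number of a shift or a turn outside -1 to 1 is refused whole. A call with a gripper value outside its range is refused whole. The fingers move at their own pace and stop on an object; FORCE is the grip in N (left out, the last holds). Time passes only in rows, so rows that repeat a pose let the fingers close. It gives the time, the measured TCP pose, the force, the opening and the grip force at its end, in the units of the state.
- observe(): the state, without advancing time (a new reading comes with each control period).
- cams.read_camera(name): name is "scene" or "side" or "wrist"; returns the picture (420x560x3 uint8, red, green, blue); there is no depth.
- cams.camera_model(name): a dict with "camera_matrix" (3x3 intrinsics, pixels), "pose" (4x4, takes a point from camera to world coordinates). Camera axes: x right, y down, z forward; pixel columns grow to the right and rows downward; lengths in m; the calibration is good to about 2 mm. A picture is of the moment at which its call begins: read the wrist's pose just before it. camera_model takes no time and is no camera call; for the wrist camera it gives the pose at the moment of the call.
- robot.hand_in(): hands the job in; it is judged then, once.
Trained networks look in the newest picture that a camera, given by its name, has taken for a name from the list of things; names that differ only in an ending like _2 or _b are one class to them, and where a whole thing is asked for, a point or a joint stands for the part that bears it (a point fixed in the world has none). Each returns a list of dicts, best first, with "confidence" (0 to 1); they miss things now and then, are a little off and sometimes report something else, mostly with a low value. They report only what shows in the picture. A call takes as long as a camera call.
- models.find_in(target, camera): "position" ([x, y, z] in m, in world coordinates, good to about 4 mm: the middle of the surface that is visible of it).
- models.pinpoint(target, camera): "position" ([x, y, z] in m, in world coordinates, good to about 4 mm: a listed point, or the origin of a listed thing).
The state is a dict: "time": time; "qpos": joint angles; "qvel": joint speeds; "joint_efforts": joint torques, N m; "tool_pos": TCP position; "tool_rot": TCP orientation; "contact_force": force on the tool from outside, world axes, zero at the start; "torque": the same for the moment, N m; "opening": finger opening in m; "grip_force": force on a finger pad.
Only numpy, scipy, OpenCV 4.12 (cv2) and the standard library are available. Lean on these libraries where they do the work, as an engineer would, in place of code of your own. Each camera call takes 0.05 s, during which the arm holds its last target. There are 200 camera calls.

## Task

Set the chilled-water valve (the blue handwheel) that feeds the marble cooling slab: take the black revolving handle on its rim and wind it clockwise until the valve is shut against its stop, then back it off exactly two full turns. Finish while still firmly gripping that handle, holding the wheel still at this setting while the flow settles; do not let go. Leave the red hot-water valve as it is set and do not shift the cartons, bowl, scraper and wrench lying around.

Things in the scene. Friction and masses are not known exactly. Their poses are not given: they have to be found in the camera images.
- blue_wheel (a joint): angle of the blue (chilled-water) handwheel, rad: 0 = shut against its firm stop, growing counter-clockwise seen from above (opening); one turn = 6.283. Starts 0.4 to 1.4 turns open, can open four turns, stays where left, turns against an even friction of about 0.22 N m (4 N at the handle). The steel stem rises through the hub 3 mm a turn; the wheel keeps its height.
- blue_hub (a point): centre of the blue handwheel, on its vertical axis, in the rim's mid-plane (205 mm above the table). Wheel horizontal, three spokes, 124 mm over the rim, rim bar 14 mm thick; hub 30 mm wide, its top 8 mm above this point (brass nut to 12 mm); the 12 mm thick stem ends 17 mm above this point when shut, 29 mm when four turns open.
- blue_grip (a point): middle of the blue wheel's black revolving handle: upright cylinder 24 mm across, 64 mm high, on the rim, 55 mm from the wheel's axis; 249 mm above the table, 44 mm above blue_hub, 37 mm above the rim's top. It spins freely on its pin, so a gripper pointing down can hold it at fixed yaw and carry it round a level circle of 55 mm radius about the hub.
- blue_handle: the same black revolving handle; its origin is on its axis at its foot, 217 mm above the table. It is the thing to be gripped at the end.
- red_grip (a point): middle of the like black handle of the red (hot-water) valve, which is built the same as the blue one; the two valves stand side by side on one aluminium plate 300 x 420 x 5 mm, their axes 240 mm apart, either one on the left. Must stay as set.
- wrench: open-ended wrench with a black handle, 180 mm long, lying on the plate between the two valves; origin at the middle of its underside, x along it
- carton_open: white fruit-printed open carton of sweets, 250 x 190 x 42 mm, to one side of the valves; origin under its centre
- carton_stack: stack of four such cartons, 250 x 190 x 168 mm, on the other side of the valves; origin under its centre
- scraper: blue plastic dough scraper, 130 x 100 x 14 mm, lying flat at the far left or right; origin under its centre
- bowl: empty steel bowl, 150 mm across, 60 mm high, at the far right or left; origin under its centre

How it is judged:
On the way:
1. the blue valve is wound shut against its stop (within 0.12 rad of it) (value of joint blue_wheel below 0.12 rad), for 0.2 s.
At the end, for the whole second after the job is handed in: after having been shut, the blue wheel stands still two turns (12.57 rad) from the stop within 0.26 rad, the fingers squeeze its handle with over 8 N (both pads together), the red handle is within 15 mm and the wrench, cartons, scraper and bowl within 30 mm of where they were (value of joint blue_wheel between 12.306 and 12.826 rad and velocity of joint blue_wheel between -0.1 and 0.1 rad/s and contact force between the fingers and blue_handle above 8 N and distance of red_grip from where it was at the start of the episode below 0.015 m and distance of each of wrench, carton_open, carton_stack, scraper, bowl from where it was at the start of the episode below 0.03 m); the arm keeps its last pose, push and grip.
It fails at once if the red valve is turned (its handle moved more than 15 mm) (distance of red_grip from where it was at the start of the episode above 0.015 m).
It fails at once if the wrench, a carton, the scraper or the bowl is shifted more than 30 mm (distance of any of wrench, carton_open, carton_stack, scraper, bowl from where it was at the start of the episode above 0.03 m).
It also fails if it takes over 67 s, if anything falls off the work surface, if the arm or the gripper's body presses on something with over 40 N, if the wrist force passes 120 N, or if a joint passes its speed limit or range.

## Working session

There is one attempt and no reset: what is moved stays moved. The work goes in short steps, Python scripts to look and compute and a shell command to move; the robot and the scene stay as the last step left them, time stands still between calls to the robot, and variables do not carry over. Pictures are saved under pics/ and viewed, at most 10 in all, crops included, and the job is handed in when it is done.

```bash
mkdir -p pics
python3 - <<'E'
from cell import observe,cams,robot,models
import cv2,numpy as np
s=observe();print(s)
for c in("scene","side"):
    im=cams.read_camera(c);cv2.imwrite(f"pics/{c}0.png",im[:,:,::-1])
    for t in("blue_hub","blue_grip","red_grip","wrench","carton_stack","carton_open"):
        r=models.pinpoint(t,c);print(c,t,[(np.round(d["position"],3).tolist(),round(d["confidence"],2)) for d in r[:2]])
a=cv2.imread("pics/scene0.png");b=cv2.imread("pics/side0.png")
E
```

```text
{'time': 0.0, 'qpos': array([-1.25599660e+00,  3.42746730e-01,  1.52499556e+00, -1.50706663e-05,
        1.27540599e+00, -1.46010906e-01]), 'qvel': array([ 0.00094587,  0.00026   ,  0.0025495 , -0.00098678,  0.000614  ,
       -0.0012382 ]), 'joint_efforts': array([ 1.56500249e-03, -4.31242347e+01, -2.44214505e+01,  7.17912731e-02,
        5.60877775e-02, -1.41909672e-04]), 'tool_pos': array([ 0.23342755, -0.47011085,  0.40403978]), 'tool_rot': array([-3.14005149e+00, -2.12073651e-04,  4.60814872e-01]), 'contact_force': array([ 0.43155713, -1.03217022,  0.69620227]), 'torque': array([0.04782083, 0.02149362, 0.01891304]), 'grip_force': 0.0, 'opening': 0.09187843450193521}
scene blue_hub [([0.543, 0.056, 0.2], 0.85)]
scene blue_grip [([0.56, 0.104, 0.256], 0.43)]
scene red_grip [([0.54, -0.212, 0.25], 0.62), ([0.56, 0.104, 0.252], 0.5)]
scene wrench [([0.537, -0.063, 0.005], 0.65)]
scene carton_stack [([0.411, 0.492, 0.001], 0.78)]
scene carton_open [([0.431, -0.533, -0.002], 0.64)]
side blue_hub [([0.543, 0.051, 0.201], 0.94), ([0.667, 0.423, -0.003], 0.36)]
side blue_grip [([0.558, 0.106, 0.247], 0.49)]
side red_grip [([0.54, -0.205, 0.254], 0.66)]
side wrench []
side carton_stack []
side carton_open [([0.43, -0.538, -0.0], 0.62)]
```

View pics/scene0.png

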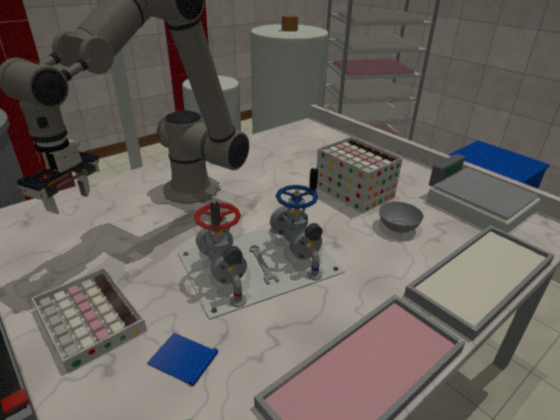

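View pics/side0.png

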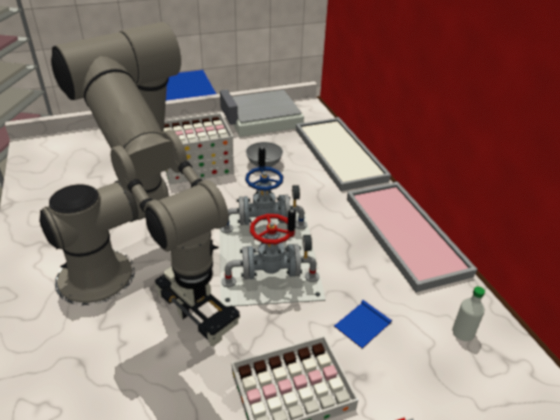

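The blue wheel is centred near scene pixel (297,196), with its handle at about (314,178). In the side view the wheel is at (265,180) and the handle at (262,157). The red wheel is on the robot's right. The network positions fit this: hub about (0.543, 0.054), grip about (0.559, 0.105). I'll raise the arm, square the yaw to 0 and go half way.

```bash
python3 -m jog '[[[0,0,-0.25],0,0],[[0,0,-0.25],0,0],[[0.68,-0.46,-0.25],0.1467,0],[[0.68,-0.46,-0.25],0.1467,0],[[0.68,-0.46,-0.25],0.1467,0],[[0.68,-0.46,-0.25],0.1467,0],[[0.68,-0.46,-0.25],0.1467,0],[[0.68,-0.46,-0.25],0.1467,0],[[0.68,-0.46,-0.25],0.1467,0],[[0.68,-0.46,-0.25],0.1467,0]]' 10
```

```text
time: 1.95
tool_pos: [0.3951, -0.185, 0.5047]
tool_rot: [3.141, 0.0, -0.0]
contact_force: [-0.1, -0.4, 0.6]
opening: 0.0919
grip_force: 0.0
```

```bash
python3 -m jog '[[[0.41,-0.725,0],0,0],[[0.41,-0.725,0],0,0],[[0.41,-0.725,0],0,0],[[0.41,-0.725,0],0,0],[[0.41,-0.725,0],0,0],[[0.41,-0.725,0],0,0],[[0.41,-0.725,0],0,0],[[0.41,-0.725,0],0,0]]'
cat > m.py <<'E'
from cell import observe,cams,robot,models
import cv2,numpy as np,sys
print(observe()["tool_pos"].round(4))
for k,c in enumerate(["wrist","wrist","wrist","scene","scene","side","side"]):
    im=cams.read_camera(c)
    if k==0: cv2.imwrite(f"pics/{sys.argv[1]}.png",im[:,:,::-1])
    for t in("blue_hub","blue_grip"):
        r=models.pinpoint(t,c);print(c,t,[(np.round(d["position"],4).tolist(),round(d["confidence"],2)) for d in r[:2]])
print(cams.camera_model("wrist"))
E
python3 m.py w1
```

```text
time: 2.95
tool_pos: [0.5593, 0.1039, 0.5046]
tool_rot: [3.141, 0.0, -0.002]
contact_force: [0.2, 0.9, -0.1]
opening: 0.0919
grip_force: 0.0
[0.5593 0.1039 0.5046]
wrist blue_hub [([0.552, 0.0552, 0.2022], 0.73)]
wrist blue_grip [([0.5543, 0.1074, 0.2497], 0.88)]
wrist blue_hub [([0.5481, 0.0536, 0.2029], 0.97)]
wrist blue_grip [([0.5541, 0.1026, 0.2539], 0.66)]
wrist blue_hub [([0.5487, 0.0523, 0.201], 0.8)]
wrist blue_grip [([0.5565, 0.1059, 0.2502], 0.65)]
scene blue_hub [([0.545, 0.0539, 0.2048], 0.68)]
scene blue_grip [([0.5609, 0.1045, 0.2535], 0.58)]
scene blue_hub [([0.5419, 0.0536, 0.204], 0.68)]
scene blue_grip [([0.5573, 0.1054, 0.2519], 0.61)]
side blue_hub [([0.5439, 0.0558, 0.2054], 0.87)]
side blue_grip [([0.562, 0.1072, 0.2441], 0.7)]
side blue_hub [([0.5436, 0.052, 0.2006], 0.95)]
side blue_grip [([0.5596, 0.1074, 0.2486], 0.71)]
{'camera_matrix': array([[336.93947693,   0.        , 284.39512373],
       [  0.        , 336.93947693, 207.76085671],
       [  0.        ,   0.        ,   1.        ]]), 'pose': array([[ 3.92221691e-04, -9.56823347e-01, -2.90669792e-01,
         6.38611690e-01],
       [-9.99999546e-01, -1.22887575e-04, -9.44851579e-04,
         1.05095895e-01],
       [ 8.68336345e-04,  2.90670030e-01, -9.56822961e-01,
         4.85489136e-01],
       [ 0.00000000e+00,  0.00000000e+00,  0.00000000e+00,
         1.00000000e+00]])}
```

View pics/w1.png

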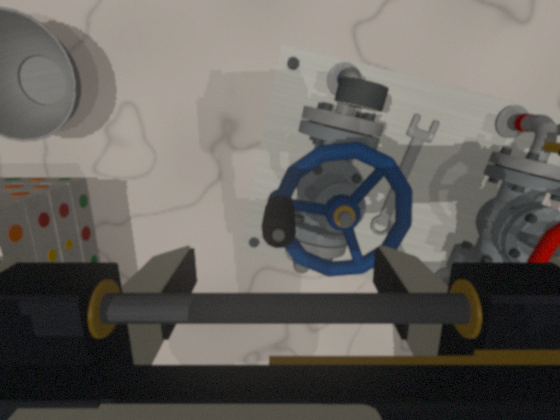

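The wrist view shows the handle top at about (279,236), the stem top at (345,216) and the wheel centre at about (345,209). My ray calculation agrees with the networks: hub ≈ (0.546, 0.053), grip ≈ (0.558, 0.106). Next I descend and grip.

```bash
python3 -m jog '[[[-0.003,-0.005,0.12],0,0],[[-0.003,-0.005,0.2],0,0],[[-0.003,-0.005,0.23],0,0],[[-0.003,-0.005,0.23],0,0],[[-0.003,-0.005,0.23],0,1],[[-0.003,-0.005,0.23],0,1],[[-0.003,-0.005,0.23],0,1],[[-0.003,-0.005,0.23],0,1],[[-0.003,-0.005,0.23],0,1],[[-0.003,-0.005,0.23],0,1],[[-0.003,-0.005,0.23],0,1],[[-0.003,-0.005,0.23],0,1]]' 25
```

```text
time: 5.5
tool_pos: [0.5581, 0.1077, 0.4127]
tool_rot: [-3.141, -0.0, 0.0]
contact_force: [1.4, 1.7, -0.6]
opening: 0.0238
grip_force: 25.0
```

```bash
cat > c.py <<'E'
import numpy as np,sys
a0,st,n=map(float,sys.argv[1:4]); r=float(sys.argv[4]) if len(sys.argv)>4 else .055
a=np.radians(a0+st*np.arange(1,n+1)); b=np.radians(a0)
print([[round(x,3),round(y,3)] for x,y in zip(r*(np.cos(a)-np.cos(b))/.4,-r*(np.sin(a)-np.sin(b))/.4)])
E
python3 c.py 77 -10 12; python3 -c "
from cell import observe
import numpy as np
s=observe();print(s['tool_pos'],s['contact_force'],s['torque'])"
```

```text
[[np.float64(0.023), np.float64(0.007)], [np.float64(0.044), np.float64(0.019)], [np.float64(0.063), np.float64(0.033)], [np.float64(0.079), np.float64(0.051)], [np.float64(0.092), np.float64(0.072)], [np.float64(0.101), np.float64(0.094)], [np.float64(0.106), np.float64(0.117)], [np.float64(0.106), np.float64(0.141)], [np.float64(0.103), np.float64(0.165)], [np.float64(0.096), np.float64(0.188)], [np.float64(0.084), np.float64(0.209)], [np.float64(0.07), np.float64(0.228)]]
[0.55809909 0.10774679 0.41268351] [ 1.36939251  1.71551971 -0.57347862] [0.3004106  0.01589651 0.01727091]
```

First 60° clockwise, then check the force.

```bash
sed -i 's/round(x,3),round(y,3)/float(round(x,3)),float(round(y,3))/' c.py; python3 -m jog '[[[0.023,0.007,0],0,1],[[0.044,0.019,0],0,1],[[0.063,0.033,0],0,1],[[0.079,0.051,0],0,1],[[0.092,0.072,0],0,1],[[0.101,0.094,0],0,1],[[0.101,0.094,0],0,1]]'; python3 c.py 17 -10 12
```

```text
time: 6.38
tool_pos: [0.6001, 0.0701, 0.4128]
tool_rot: [-3.14, -0.005, -0.0]
contact_force: [10.1, 2.7, -3.0]
opening: 0.0235
grip_force: 25.0
[[0.005, 0.023], [0.006, 0.047], [0.002, 0.071], [-0.005, 0.094], [-0.016, 0.115], [-0.031, 0.134], [-0.049, 0.15], [-0.069, 0.163], [-0.091, 0.172], [-0.115, 0.177], [-0.139, 0.178], [-0.162, 0.174]]
```

```bash
python3 -m jog '[[[0.009,0.023,0],0,1],[[0.01,0.047,0],0,1],[[0.006,0.071,0],0,1],[[-0.001,0.094,0],0,1],[[-0.012,0.115,0],0,1],[[-0.027,0.134,0],0,1],[[-0.027,0.134,0],0,1]]'; python3 c.py -43 -10 12
```

```text
time: 7.25
tool_pos: [0.5879, 0.0155, 0.4127]
tool_rot: [3.14, -0.001, -0.001]
contact_force: [1.6, -3.8, -1.3]
opening: 0.0237
grip_force: 25.0
[[-0.018, 0.016], [-0.038, 0.029], [-0.06, 0.038], [-0.084, 0.043], [-0.108, 0.044], [-0.131, 0.04], [-0.154, 0.033], [-0.175, 0.022], [-0.194, 0.007], [-0.21, -0.011], [-0.223, -0.031], [-0.232, -0.054]]
```

```bash
cat > ck.py <<'E'
import sys,numpy as np
from cell import observe
a=np.radians(float(sys.argv[1]));s=observe();f=s["contact_force"]
t=-(f[0]*np.sin(a)-f[1]*np.cos(a));r=f[0]*np.cos(a)+f[1]*np.sin(a)
print(sys.argv[1],"resist",t.round(1),"outward",r.round(1),s["tool_pos"].round(4),round(s["time"],2),s["opening"].round(4))
sys.exit(abs(t)>14 or np.hypot(f[0],f[1])>30)
E
j="python3 -m jog"
$j '[[[-0.009,0.009,0],0,1],[[-0.018,0.017,0],0,1]]' >/dev/null; python3 ck.py -53 &&
$j '[[[-0.01,0.007,0],0,1],[[-0.02,0.013,0],0,1]]' >/dev/null && python3 ck.py -63 &&
$j '[[[-0.011,0.005,0],0,1],[[-0.022,0.009,0],0,1]]' >/dev/null && python3 ck.py -73 &&
$j '[[[-0.012,0.003,0],0,1],[[-0.024,0.005,0],0,1]]' >/dev/null && python3 ck.py -83 &&
$j '[[[-0.012,0.001,0],0,1],[[-0.024,0.001,0],0,1]]' >/dev/null && python3 ck.py -93 &&
$j '[[[-0.012,-0.001,0],0,1],[[-0.023,-0.004,0],0,1]]' >/dev/null && python3 ck.py -103
python3 c.py -103 -10 12
```

```text
[[-0.023, -0.007], [-0.044, -0.019], [-0.063, -0.033], [-0.079, -0.051], [-0.092, -0.072], [-0.101, -0.094], [-0.106, -0.117], [-0.106, -0.141], [-0.103, -0.165], [-0.096, -0.188], [-0.084, -0.209], [-0.07, -0.228]]Traceback (most recent call last):
  File "ck.py", line 5, in <module>
    print(sys.argv[1],"resist",t.round(1),"outward",r.round(1),s["tool_pos"].round(4),round(s["time"],2),s["opening"].round(4))
                                                                                                         ^^^^^^^^^^^^^^^^^^
AttributeError: 'float' object has no attribute 'round'
```

```bash
sed -i 's/s\["opening"\].round(4)/round(s["opening"],4)/' ck.py
python3 ck.py -53 &&
python3 -m jog '[[[-0.01,0.007,0],0,1],[[-0.02,0.013,0],0,1]]' >/dev/null && python3 ck.py -63 &&
python3 -m jog '[[[-0.011,0.005,0],0,1],[[-0.022,0.009,0],0,1]]' >/dev/null && python3 ck.py -73 &&
python3 -m jog '[[[-0.012,0.003,0],0,1],[[-0.024,0.005,0],0,1]]' >/dev/null && python3 ck.py -83 &&
python3 -m jog '[[[-0.012,0.001,0],0,1],[[-0.024,0.001,0],0,1]]' >/dev/null && python3 ck.py -93 &&
python3 -m jog '[[[-0.012,-0.001,0],0,1],[[-0.023,-0.004,0],0,1]]' >/dev/null && python3 ck.py -103
```

```text
-53 resist 4.7 outward 2.8 [0.5812 0.0096 0.4127] 7.5 0.0237False
```

```bash
sed -i 's/sys.exit(\(.*\))$/sys.exit(int(\1))/' ck.py
python3 -m jog '[[[-0.01,0.007,0],0,1],[[-0.02,0.013,0],0,1]]' >/dev/null && python3 ck.py -63 &&
python3 -m jog '[[[-0.011,0.005,0],0,1],[[-0.022,0.009,0],0,1]]' >/dev/null && python3 ck.py -73 &&
python3 -m jog '[[[-0.012,0.003,0],0,1],[[-0.024,0.005,0],0,1]]' >/dev/null && python3 ck.py -83 &&
python3 -m jog '[[[-0.012,0.001,0],0,1],[[-0.024,0.001,0],0,1]]' >/dev/null && python3 ck.py -93 &&
python3 -m jog '[[[-0.012,-0.001,0],0,1],[[-0.023,-0.004,0],0,1]]' >/dev/null && python3 ck.py -103
```

```text
-63 resist 3.9 outward 1.9 [0.573  0.0045 0.4127] 7.75 0.0238
-73 resist 3.8 outward 0.5 [0.5636 0.0007 0.4127] 8.0 0.0236
-83 resist 4.3 outward -0.9 [ 0.5538 -0.0012  0.4127] 8.25 0.0234
-93 resist 5.2 outward -4.0 [ 0.5441 -0.0014  0.4127] 8.5 0.024
-103 resist 4.8 outward -3.6 [5.350e-01 3.000e-04 4.127e-01] 8.75 0.0237
```

```bash
python3 -m jog '[[[-0.012,-0.004,0],0,1],[[-0.023,-0.008,0],0,1]]' >/dev/null && python3 ck.py -113 &&
python3 -m jog '[[[-0.011,-0.006,0],0,1],[[-0.021,-0.012,0],0,1]]' >/dev/null && python3 ck.py -123 &&
python3 -m jog '[[[-0.01,-0.007,0],0,1],[[-0.019,-0.014,0],0,1]]' >/dev/null && python3 ck.py -133 &&
python3 -m jog '[[[-0.008,-0.009,0],0,1],[[-0.016,-0.018,0],0,1]]' >/dev/null && python3 ck.py -143 &&
python3 -m jog '[[[-0.007,-0.01,0],0,1],[[-0.013,-0.021,0],0,1]]' >/dev/null && python3 ck.py -153 &&
python3 -m jog '[[[-0.005,-0.011,0],0,1],[[-0.009,-0.022,0],0,1]]' >/dev/null && python3 ck.py -163
```

```text
-113 resist 3.7 outward -5.9 [0.5259 0.0034 0.4127] 9.0 0.0239
-123 resist 5.8 outward -5.2 [0.5176 0.0081 0.4127] 9.25 0.0235
-133 resist 4.5 outward -8.1 [0.5102 0.0138 0.4127] 9.5 0.0236
-143 resist 4.7 outward -9.3 [0.504  0.0208 0.4127] 9.75 0.0239
-153 resist 4.2 outward -9.4 [0.499  0.029  0.4127] 10.0 0.0236
-163 resist 4.8 outward -10.1 [0.4955 0.0376 0.4127] 10.25 0.0234
```

```bash
python3 -m jog '[[[-0.001,-0.011,0],0,1],[[-0.001,-0.023,0],0,1]]' >/dev/null && python3 ck.py -173 &&
python3 -m jog '[[[0,-0.012,0],0,1],[[0,-0.024,0],0,1]]' >/dev/null && python3 ck.py -183 &&
python3 -m jog '[[[0.001,-0.012,0],0,1],[[0.003,-0.024,0],0,1]]' >/dev/null && python3 ck.py -193 &&
python3 -m jog '[[[0.003,-0.012,0],0,1],[[0.007,-0.023,0],0,1]]' >/dev/null && python3 ck.py -203 &&
python3 -m jog '[[[0.005,-0.011,0],0,1],[[0.012,-0.021,0],0,1]]' >/dev/null && python3 ck.py -213 &&
python3 -m jog '[[[0.007,-0.01,0],0,1],[[0.014,-0.019,0],0,1]]' >/dev/null && python3 ck.py -223
python3 c.py -223 -10 12
```

```text
-173 resist 4.7 outward -2.3 [0.4943 0.0465 0.4127] 10.5 0.0233
-183 resist 4.4 outward -0.5 [0.494  0.0565 0.4127] 10.75 0.0236
-193 resist 3.8 outward -0.5 [0.4954 0.0666 0.4127] 11.0 0.0237
-203 resist 4.7 outward -1.2 [0.4985 0.0759 0.4127] 11.25 0.0237
-213 resist 3.4 outward 0.1 [0.5033 0.0843 0.4127] 11.5 0.0233
-223 resist 4.8 outward -1.4 [0.5091 0.0918 0.4127] 11.75 0.0233
[[0.018, -0.016], [0.038, -0.029], [0.06, -0.038], [0.084, -0.043], [0.108, -0.044], [0.131, -0.04], [0.154, -0.033], [0.175, -0.022], [0.194, -0.007], [0.21, 0.011], [0.223, 0.031], [0.232, 0.054]]
```

Tracking is clean, and I've turned 300° so far. Continuing.

```bash
python3 -m jog '[[[0.009,-0.008,0],0,1],[[0.018,-0.016,0],0,1]]' >/dev/null && python3 ck.py -233 &&
python3 -m jog '[[[0.01,-0.007,0],0,1],[[0.02,-0.013,0],0,1]]' >/dev/null && python3 ck.py -243 &&
python3 -m jog '[[[0.011,-0.005,0],0,1],[[0.022,-0.009,0],0,1]]' >/dev/null && python3 ck.py -253 &&
python3 -m jog '[[[0.012,-0.003,0],0,1],[[0.024,-0.005,0],0,1]]' >/dev/null && python3 ck.py -263 &&
python3 -m jog '[[[0.012,-0.001,0],0,1],[[0.024,-0.001,0],0,1]]' >/dev/null && python3 ck.py -273 &&
python3 -m jog '[[[0.012,0.001,0],0,1],[[0.023,0.004,0],0,1]]' >/dev/null && python3 ck.py -283 &&
python3 -m jog '[[[0.012,0.004,0],0,1],[[0.023,0.007,0],0,1]]' >/dev/null && python3 ck.py -293 &&
python3 -m jog '[[[0.011,0.006,0],0,1],[[0.021,0.012,0],0,1]]' >/dev/null && python3 ck.py -303
```

```text
-233 resist 4.4 outward -2.1 [0.5163 0.0981 0.4127] 12.0 0.0237
-243 resist 4.1 outward -4.7 [0.5244 0.1031 0.4127] 12.25 0.0234
-253 resist 4.3 outward -4.5 [0.5332 0.1066 0.4127] 12.5 0.0236
-263 resist 3.9 outward -5.2 [0.5427 0.1085 0.4127] 12.75 0.0235
-273 resist 3.6 outward -6.6 [0.5522 0.1088 0.4127] 13.0 0.0234
-283 resist 4.1 outward -4.9 [0.5613 0.1074 0.4127] 13.25 0.0242
-293 resist 4.1 outward -7.7 [0.5704 0.1046 0.4126] 13.5 0.0239
-303 resist 4.3 outward -5.6 [0.5787 0.1001 0.4126] 13.75 0.0236
```

```bash
python3 -m jog '[[[0.009,0.008,0],0,1],[[0.018,0.016,0],0,1]]' >/dev/null && python3 ck.py -313 &&
python3 -m jog '[[[0.008,0.009,0],0,1],[[0.016,0.018,0],0,1]]' >/dev/null && python3 ck.py -323 &&
python3 -m jog '[[[0.007,0.01,0],0,1],[[0.013,0.021,0],0,1]]' >/dev/null && python3 ck.py -333 &&
python3 -m jog '[[[0.005,0.011,0],0,1],[[0.009,0.022,0],0,1]]' >/dev/null && python3 ck.py -343 &&
python3 -m jog '[[[0.003,0.011,0],0,1],[[0.005,0.023,0],0,1]]' >/dev/null && python3 ck.py -353 &&
python3 -m jog '[[[0,0.012,0],0,1],[[0,0.024,0],0,1]]' >/dev/null && python3 ck.py -363 &&
python3 -m jog '[[[-0.001,0.012,0],0,1],[[-0.003,0.024,0],0,1]]' >/dev/null && python3 ck.py -373 &&
python3 -m jog '[[[-0.003,0.012,0],0,1],[[-0.007,0.023,0],0,1]]' >/dev/null && python3 ck.py -383
```

```text
-313 resist 4.0 outward -3.7 [0.586  0.0942 0.4127] 14.0 0.0234
-323 resist 4.7 outward -3.2 [0.5925 0.087  0.4127] 14.25 0.0238
-333 resist 4.6 outward -2.2 [0.5978 0.0784 0.4127] 14.5 0.0235
-343 resist 4.0 outward -1.9 [0.6015 0.0691 0.4127] 14.75 0.0235
-353 resist 4.1 outward -1.9 [0.6034 0.0597 0.4127] 15.0 0.0234
-363 resist 3.8 outward -0.3 [0.6035 0.05   0.4127] 15.25 0.0235
-373 resist 19.2 outward -1.4 [0.6022 0.0407 0.4127] 15.5 0.0235
```

Resistance jumped to 19 N at nominal -373°, about 1.26 turns of winding, so this is the stop. I'll press slightly further and hold to confirm.

```bash
python3 -m jog '[[[-0.001,0.004,0],0,1],[[-0.001,0.004,0],0,1],[[-0.001,0.004,0],0,1],[[-0.001,0.004,0],0,1]]' >/dev/null ; python3 ck.py -375
```

```text
-375 resist 12.8 outward 1.0 [0.602  0.0404 0.4127] 16.0 0.0235
```

```bash
python3 -m jog '[[[-0.001,0.006,0],0,1],[[-0.001,0.006,0],0,1],[[-0.001,0.006,0],0,1],[[-0.001,0.006,0],0,1]]' >/dev/null ; python3 ck.py -377
```

```text
-377 resist 20.2 outward -0.7 [0.6018 0.0397 0.4127] 16.5 0.0236
```

The wheel is blocked: force rises while the tool hardly moves, measured at about -13°. Now I back off CCW, half a turn per call, starting by undoing the 0.002/-0.010 press.

```bash
python3 c.py -13 15 12;python3 c.py 167 15 12
```

```text
[[0.003, -0.036], [-0.002, -0.071], [-0.017, -0.104], [-0.04, -0.131], [-0.069, -0.152], [-0.103, -0.165], [-0.139, -0.168], [-0.174, -0.162], [-0.207, -0.148], [-0.235, -0.125], [-0.255, -0.095], [-0.268, -0.062]]
[[-0.003, 0.036], [0.002, 0.071], [0.017, 0.104], [0.04, 0.131], [0.069, 0.152], [0.103, 0.165], [0.139, 0.168], [0.174, 0.162], [0.207, 0.148], [0.235, 0.125], [0.255, 0.095], [0.268, 0.062]]
```

```bash
python3 -m jog '[[[0.002,-0.01,0],0,1],[[0.002,-0.01,0],0,1]]' 40 >/dev/null; python3 ck.py -13
python3 -m jog '[[[0.003,-0.036,0],0,1],[[-0.002,-0.071,0],0,1],[[-0.017,-0.104,0],0,1],[[-0.04,-0.131,0],0,1],[[-0.069,-0.152,0],0,1],[[-0.103,-0.165,0],0,1],[[-0.103,-0.165,0],0,1]]'>/dev/null; python3 ck.py 77
```

```text
-13 resist 7.0 outward -0.1 [0.6022 0.041  0.4127] 16.75 0.0236
77 resist 3.3 outward 6.1 [0.5603 0.1072 0.4127] 17.62 0.0233
```

```bash
python3 c.py 77 15 12;python3 c.py 257 15 12
```

```text
[[-0.036, -0.003], [-0.071, 0.002], [-0.104, 0.017], [-0.131, 0.04], [-0.152, 0.069], [-0.165, 0.103], [-0.168, 0.139], [-0.162, 0.174], [-0.148, 0.207], [-0.125, 0.235], [-0.095, 0.255], [-0.062, 0.268]]
[[0.036, 0.003], [0.071, -0.002], [0.104, -0.017], [0.131, -0.04], [0.152, -0.069], [0.165, -0.103], [0.168, -0.139], [0.162, -0.174], [0.148, -0.207], [0.125, -0.235], [0.095, -0.255], [0.062, -0.268]]
```

```bash
python3 -m jog '[[[-0.036,-0.003,0],0,1],[[-0.071,0.002,0],0,1],[[-0.104,0.017,0],0,1],[[-0.131,0.04,0],0,1],[[-0.152,0.069,0],0,1],[[-0.165,0.103,0],0,1],[[-0.168,0.139,0],0,1],[[-0.162,0.174,0],0,1],[[-0.148,0.207,0],0,1],[[-0.125,0.235,0],0,1],[[-0.095,0.255,0],0,1],[[-0.062,0.268,0],0,1]]'>/dev/null; python3 ck.py 257 &&
python3 -m jog '[[[0.036,0.003,0],0,1],[[0.071,-0.002,0],0,1],[[0.104,-0.017,0],0,1],[[0.131,-0.04,0],0,1],[[0.152,-0.069,0],0,1],[[0.165,-0.103,0],0,1],[[0.168,-0.139,0],0,1],[[0.162,-0.174,0],0,1],[[0.148,-0.207,0],0,1],[[0.125,-0.235,0],0,1],[[0.095,-0.255,0],0,1],[[0.062,-0.268,0],0,1]]'>/dev/null; python3 ck.py 77
```

```text
257 resist -5.4 outward -11.1 [ 5.360e-01 -4.000e-04  4.126e-01] 19.12 0.0236
77 resist -5.1 outward 2.7 [0.5618 0.1068 0.4127] 20.62 0.0231
```

```bash
python3 -m jog '[[[-0.036,-0.003,0],0,1],[[-0.071,0.002,0],0,1],[[-0.104,0.017,0],0,1],[[-0.131,0.04,0],0,1],[[-0.152,0.069,0],0,1],[[-0.165,0.103,0],0,1],[[-0.168,0.138,0],0,1],[[-0.162,0.173,0],0,1],[[-0.148,0.206,0],0,1],[[-0.125,0.233,0],0,1],[[-0.095,0.253,0],0,1],[[-0.062,0.266,0],0,1]]'>/dev/null; python3 ck.py 257 &&
python3 -m jog '[[[0.036,0.003,0],0,1],[[0.071,-0.002,0],0,1],[[0.104,-0.017,0],0,1],[[0.131,-0.04,0],0,1],[[0.152,-0.069,0],0,1],[[0.165,-0.103,0],0,1],[[0.165,-0.103,0],0,1],[[0.165,-0.103,0],0,1],[[0.165,-0.103,0],0,1]]'; python3 ck.py -13
```

```text
257 resist -5.9 outward -7.9 [0.5359 0.     0.4126] 22.12 0.0238
time: 23.25
tool_pos: [0.6022, 0.0413, 0.4127]
tool_rot: [-3.141, -0.001, -0.0]
contact_force: [2.4, 4.0, -2.1]
opening: 0.0235
grip_force: 40.0
-13 resist 4.4 outward 1.4 [0.6022 0.0413 0.4127] 23.25 0.0235
```

The tool is back at the stop position (0.6022, 0.041) after two full turns, gripping at 40 N. One last look before handing in.

```bash
python3 -m jog '[[[0,0,0],0,1],[[0,0,0],0,1],[[0,0,0],0,1],[[0,0,0],0,1]]'
python3 - <<'E'
from cell import cams,models
import cv2,numpy as np
a=[cams.read_camera(c)[:,:,::-1] for c in("wrist","scene")]
cv2.imwrite("pics/end.png",cv2.resize(np.hstack(a),(800,300)))
for t in("blue_hub","blue_grip","red_grip","wrench"):print(t,[(d["position"],d["confidence"]) for d in models.pinpoint(t,"scene")[:1]])
E
```

```text
time: 23.75
tool_pos: [0.6022, 0.0414, 0.4128]
tool_rot: [3.141, -0.001, -0.0]
contact_force: [3.7, 2.8, -2.2]
opening: 0.0234
grip_force: 40.0
blue_hub [([0.5422, 0.0534, 0.201], 0.83)]
blue_grip [([0.6013, 0.0384, 0.2531], 0.56)]
red_grip [([0.541, -0.2119, 0.2522], 0.73)]
wrench [([0.5391, -0.0641, 0.0062], 0.73)]
```

View pics/end.png

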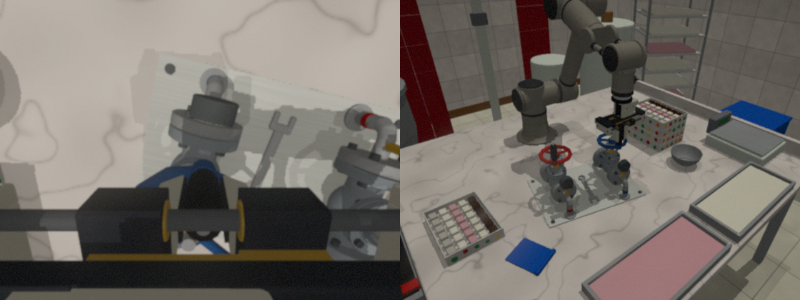

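The wrist half shows the black handle between the pads at about (203,205). The scene half shows the gripper on the blue wheel at about (612,140). The red valve and wrench read within a millimetre or two of their starting positions, and the cartons, scraper and bowl look unmoved.

```bash
python3 -c "
from cell import robot
print(robot.hand_in())"
```

```text
the job is handed in; nothing more can be done
None
```

I wound the blue valve shut against its stop, backed it off two full turns, and handed the job in at about 24 s with the handle still gripped at 40 N; no verdict came back from the judge.

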